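# Turn connectors over with a capped tray pair

## Robot

A 6-joint arm with a two-finger parallel gripper is mounted at the origin on the work surface. World frame = base frame: x ahead of the robot, y to its left, z up, the work surface at z = 0. Lengths are in m, angles in degrees, forces in N, time in s.
With the tool pointing down it reaches from about 0.35 to 0.875 m from the base axis. Payload 4.2 kg.
Tool frame: the origin (TCP) lies on the front face of the gripper's body, between the roots of the fingers; the fingertips stand finger_overhang ahead of it and the grasp point (between the pads) lies 51 mm ahead of it (finger_overhang is the distance from the TCP to the fingertips, in m); z points along the fingers, y is the line along which they close (so a half turn about z gives the same grasp; the last joint's range is limited). The gripper opens to 87 mm and grips with 3 to 60 N. Pads are 19 mm wide; open, the fingers measure 117 mm over their backs; the gripper's body (75 mm by 190 mm) begins 51 mm behind the grasp point.
Start: joints at [83.973, 22.042, 0.453, 0, -68.411, -14.817], TCP at [0.222, 0.584, 0.292] pointing down, gripper open.
Joint ranges: [-179.83, 179.83], [-69.29, 118.12], [-61.27, 80.66], [-181.25, 117.63], [-171.15, -9.14], [-177.46, 177.46]. Speed limits (degrees/s): [159.86, 159.86, 180, 180, 180, 180].

## Interface

Orientations are given as a 3x3 rotation matrix whose columns are the frame's x, y, z axes.
In Python, from station import sense, capture, camera_model, finish_job, finger_overhang gives the robot as it stands. The module is installed in compiled form; this text tells all that it offers.
- The arm moves only by the tool jog_arm, never from a script. Its argument "rows" is a list that holds one entry, the list of rows, each a list of 4 numbers: the shift along the tool's x, y, z in m, then the turn about the tool's z in rad. A call has 1 to 20 rows; each row shifts and turns the commanded pose from where the row before left it, along the tool's axes as they then stand; what a row does not reach is not made up. A row lasts 1/8 s, in which the tool goes at most 62.5 mm and 10.7 degrees, less where a joint would pass 70% of its speed; a pose out of reach is approached as far as the arm can. A call is refused whole if a number of a shift passes 0.0625 or a number of a turn 0.188, either way. A call with a gripper value outside its range is refused whole. "claw" is the opening, from 0 (shut) to 1 (fully open), set as the call begins (left out, the last holds). The fingers move at their own pace and stop on an object; the grip force is fixed at half the most. Time passes only in rows, so rows that do not move let the fingers close. It gives the time, the measured TCP pose, the force, the opening and the grip force at its end, in the units of the state.
- sense(): the state, without advancing time (a new reading comes with each control period).
- capture(name): name is "side" or "top"; returns the picture (480x640x3 uint8, red, green, blue); there is no depth.
- camera_model(name): a dict with "fovy" (degrees; the focal length in pixels is half the picture's height over the tangent of half this angle, whatever the lens; pixels are square), "cx", "cy" (the principal point, pixels), "eye" and "rotation" of the camera in the world. Camera axes: x right, y down, z forward; pixel columns grow to the right and rows downward; lengths in m; the calibration is good to about 2 mm. A picture is of the moment at which its call begins. camera_model takes no time and is no camera call.
- finish_job(): hands the job in; it is judged then, once.
The state is a dict: "time_s": time; "joints": joint angles; "joint_velocities": joint speeds; "effort": joint torques, N m; "tcp_pos": TCP position; "ee_rot": TCP orientation; "wrist_force": force on the tool from outside, world axes, zero at the start; "moment": the same for the moment, N m; "gripper_width": opening from 0.0 (shut) to 1.0 (fully open); "gripper_force": force on a finger pad.
Only numpy, scipy, OpenCV 4.12 (cv2) and the standard library are available. Lean on these libraries where they do the work, as an engineer would, in place of code of your own. Each camera call takes 0.05 s, during which the arm holds its last target. There are 200 camera calls.

## Task

Turn the two steel connector bars out of the red tray into the grey one: swing the empty grey tray over by its black handle so that it caps the red tray, then turn the shut pair over by the red handle until the grey tray lies fully down on its own side again, the bars in it and the red tray upside down on top as its cover. Do not lift the red tray uncovered, and do not let the trays come apart on the way.

Things in the scene. Friction and masses are not known exactly. Their poses are not given: they have to be found in the camera images.
- jig: turnover jig fixed on the bench: bare aluminium plate 190 x 215 x 12 mm, origin under its centre, x along its steel axle, which runs 46 mm above the bench over the origin. Two trays hang on the axle like book covers: red on the +y side, grey on -y. Each is 140 mm along x, 90 mm across (12 to 102 mm from the axle), 30 mm deep, walls 5 mm; flat, its rim is level with the axle.
- red_tray (a joint): angle (rad) of the red plastic tray (0.2 kg) about the axle: 0 = level on its own side, mouth up; 3.14 = turned over onto the other side, mouth down; it stops at both. Stiff hinge (0.5 N m): it stays where it is left; about 6 to 8 N at the handle turns the pair. It stays level while the grey tray is swung over.
- grey_tray (a joint): angle (rad) of the grey plastic tray (0.18 kg) relative to the red one, same axle: 0 = opened flat opposite the red tray, 3.14 = shut rim to rim on it (stop). Starts 0 to 0.35 rad up. Carried by the red tray's ears; this hinge is as stiff (0.5 N m, about 4 N at the handle), so it keeps its angle to the red tray and a shut pair turns as one by the red handle.
- red_handle (a point): on the red tray's handle, a round red bar 12 mm thick, 59 mm long, parallel to the axle, 150 mm from it, 48 mm clear of the tray; the point is on the bar's centre line, 30 mm from its free end, 46 mm above the bench when level. Pinch from above across the bar; it can turn in the jaws. Axes: x along the bar, y from the axle out to the bar, z out of the tray's mouth. Over the top it is 196 mm high.
- grey_handle (a point): the same point on the grey tray's round black bar of the same size, 150 mm from the axle. Axes: x along the bar, -y from the axle out to the bar, z out of the tray's mouth. Shut, both bars lie end to end on one line with a 6 mm gap, this point 66 mm from the red one; each can be taken alone. In this frame the tray's inside is x -32 to 98, y 53 to 133, z -25 (floor) to 0 mm (rim).
- connector_1: loose zinc-plated steel bar, 90 x 14 x 14 mm with two dark screw heads 4 mm high on its top, 0.12 kg; origin at the centre of its underside, x along it. Starts in the red tray.
- connector_2: a second bar like it, beside it in the red tray.
Things that resemble listed ones, but are neither listed nor needed, are in the scene too. What is shaped like the connector_1 but purple is not meant.

How it is judged:
By the outcome, as a careful person would: the job done as asked, in the order asked, and still so for the second after the job is handed in, with the robot touching nothing.
It also fails if it takes over 64 s, if anything falls off the work surface, if the arm or the gripper's body presses on something with over 40 N, if the wrist force passes 120 N, or if a joint passes its speed limit or range.

## Working session

There is one attempt and no reset: what is moved stays moved. The work goes in short steps, Python scripts to look and compute and a tool call to move; the robot and the scene stay as the last step left them, time stands still between calls to the robot, and variables do not carry over. Pictures are saved under pics/ and viewed, at most 11 in all, crops included, and the job is handed in when it is done.

Besides the shell and the picture viewer there is one more tool, called after "Request:" by a JSON object that holds its "api" and its "payload", one argument or row to a line. jog_arm: Moves the arm, as the interface text tells. Its arguments: {"type":"object","properties":{"rows":{"type":"array"},"claw":{"type":"number"}},"required":["rows"]}

```bash
mkdir -p pics
python3 - <<'E'
from station import *
import cv2
for n in("top","side"):
    cv2.imwrite(f"pics/{n}0.png",capture(n)[:,:,::-1]); print(n,camera_model(n))
s=sense();print(s);print(finger_overhang)
E
```

```text
top {'fovy': 42.34296303136972, 'cx': 319.34142802307395, 'cy': 245.71010625402653, 'eye': array([0.43982071, 0.06731984, 0.91228728]), 'rotation': array([[ 0.01425799, -0.98950867,  0.14376824],
       [-0.99988453, -0.01335376,  0.00725252],
       [-0.00525659, -0.14385505, -0.98958481]])}
side {'fovy': 46.03568018501788, 'cx': 312.0147232796188, 'cy': 236.54112298713622, 'eye': array([0.39767573, 0.70219736, 0.61510205]), 'rotation': array([[-0.97125885, -0.14195625,  0.19106198],
       [-0.23728389,  0.64076881, -0.73014498],
       [-0.01877791, -0.7544957 , -0.6560363 ]])}
{'time_s': 0.1, 'joints': array([ 8.39702074e+01,  2.20845236e+01,  3.87542127e-01, -2.56467149e-02,
       -6.84124404e+01, -1.48177641e+01]), 'joint_velocities': array([ 0.06528033, -0.13874971,  0.16477166,  0.01508875,  0.03411739,
       -0.00559916]), 'effort': array([-6.79792905e-06, -3.91687453e+01,  1.87936467e+01,  4.23195407e+00,
        1.34804953e-02, -7.12769338e-05]), 'tcp_pos': array([0.22224707, 0.58370879, 0.29128687]), 'ee_rot': array([[ 9.34471870e-01, -3.56036440e-01, -6.14528468e-04],
       [-3.56036960e-01, -9.34470032e-01, -1.85544773e-03],
       [ 8.63485669e-05,  1.95265856e-03, -9.99998090e-01]]), 'wrist_force': array([ 0.33474996, -0.05840705, -0.31092873]), 'moment': array([ 0.01877289, -0.02822147, -0.03793815]), 'gripper_force': 0.0, 'gripper_width': 0.996859724338586}
0.0697
```

View pics/top0.png

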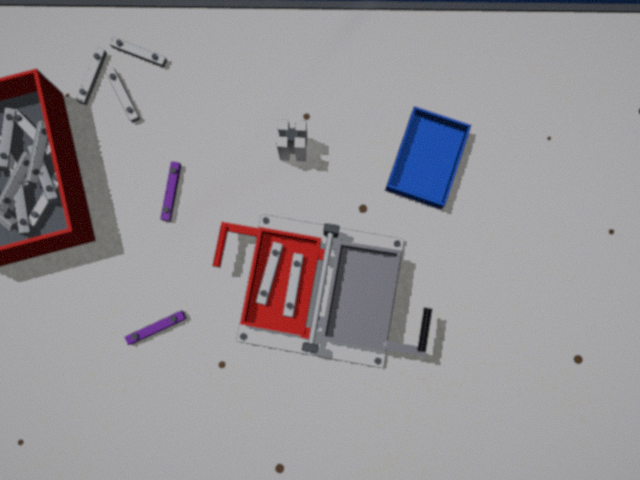

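View pics/side0.png

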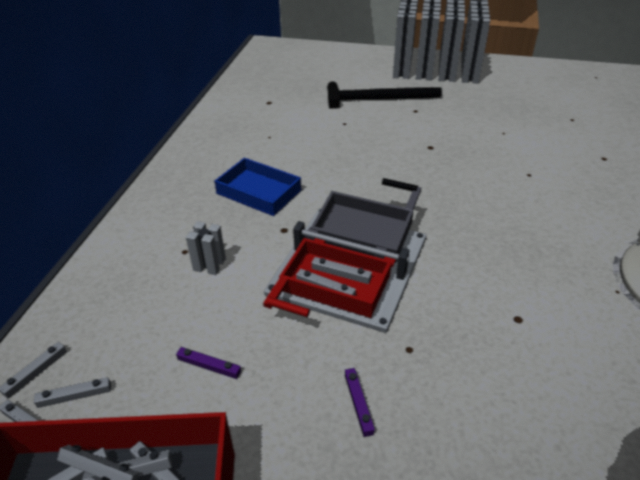

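Top view: red tray (285,285) with its red bar handle (219,245), grey tray (363,295) with its black bar (426,330), and plate screws at about (266,220), (398,243), (378,361), (243,337).

Lookalikes: big red bin (30,165), blue tray (430,158), purple bars (171,190) and (155,327), loose steel bars (92,75), (138,52), (123,95), and a black hammer in the side view (385,93). I choose the handles attached to the jig: red (219,245) and black (426,330).

```bash
cat > h.py <<'E'
import numpy as np, cv2
from station import *
def ray(n,u,v):
    m=camera_model(n); f=240/np.tan(np.radians(m['fovy']/2))
    d=m['rotation']@np.array([(u-m['cx'])/f,(v-m['cy'])/f,1.]); return np.array(m['eye']),d/np.linalg.norm(d)
def onz(n,u,v,z):
    e,d=ray(n,u,v); return e+d*(z-e[2])/d[2]
def proj(n,p):
    m=camera_model(n); f=240/np.tan(np.radians(m['fovy']/2)); c=m['rotation'].T@(np.array(p)-m['eye'])
    return np.array([f*c[0]/c[2]+m['cx'],f*c[1]/c[2]+m['cy']])
def tri(a,b):
    (e1,d1),(e2,d2)=ray("top",*a),ray("side",*b)
    s=np.linalg.lstsq(np.c_[d1,-d2],e2-e1,rcond=None)[0]; p,q=e1+s[0]*d1,e2+s[1]*d2
    return (p+q)/2,np.linalg.norm(p-q)
def blobs(mask,box,amin=5):
    x0,y0,x1,y1=box; n,l,st,c=cv2.connectedComponentsWithStats(mask[y0:y1,x0:x1].astype('uint8'))
    return [(st[i,4],c[i]+[x0,y0],np.argwhere(l==i)[:,::-1]+[x0,y0]) for i in range(1,n) if st[i,4]>=amin]
def ends(pts):
    (c,(w,h),a)=cv2.minAreaRect(pts.astype(np.float32)); b=cv2.boxPoints((c,(w,h),a))
    if w<h: e=((b[1]+b[2])/2,(b[0]+b[3])/2)
    else: e=((b[0]+b[1])/2,(b[2]+b[3])/2)
    return e,(w+1,h+1)
E
python3 - <<'E'
from h import *
t=cv2.imread('pics/top0.png').astype(int); s=cv2.imread('pics/side0.png').astype(int)
g=t.max(2)
scr=[]
for x,y in((266,220),(398,243),(378,361),(243,337)):
    b=max(blobs(g<110,(x-8,y-8,x+9,y+9)),key=lambda b:b[0]); p=onz("top",*b[1],.014); scr.append(p); print('screw',b[0],b[1],p)
scr=np.array(scr);print('mean',scr.mean(0),[np.linalg.norm(scr[i]-scr[i-1]) for i in range(4)])
tb=max(blobs(g<50,(405,295,445,360)),key=lambda b:b[0]); sb=max(blobs(s.max(2)<60,(370,170,425,200)),key=lambda b:b[0])
print('black',tb[:2],ends(tb[2]),sb[:2],ends(sb[2]))
red=lambda i:(i[...,2]>110)&(i[...,1]<80)&(i[...,0]<80)
for n,i,box in(('top',t,(205,238,231,275)),('side',s,(275,295,320,322))):
    b=max(blobs(red(i),box),key=lambda b:b[0]);print(n,b[:2],ends(b[2]))
top=cv2.imread('pics/top0.png')[200:380,200:450]; cv2.imwrite('pics/crop.png',cv2.resize(top,None,fx=3.2,fy=3.2,interpolation=cv2.INTER_CUBIC)[:,:800])
E
```

```text
screw 27 [265.7037037  220.14814815] [0.60733863 0.15352335 0.014     ]
screw 27 [396.74074074 243.40740741] [ 0.57526278 -0.03940579  0.014     ]
screw 28 [377.64285714 360.64285714] [ 0.40587912 -0.01157293  0.014     ]
screw 31 [243.22580645 336.19354839] [0.43762419 0.18127573 0.014     ]
mean [0.50652618 0.07095509 0.014     ] [np.float64(0.1719685587335903), np.float64(0.1955773864597342), np.float64(0.1716551560014971), np.float64(0.19544399425531103)]
black (np.int32(274), array([424.20437956, 329.75912409])) ((array([427.61816, 308.93808], dtype=float32), array([420.90924, 350.3096 ], dtype=float32)), (7.8030242919921875, 42.911964416503906)) (np.int32(208), array([399.56730769, 184.65865385])) ((array([382.25882, 180.8353 ], dtype=float32), array([417.09415, 188.57648], dtype=float32)), (36.685062408447266, 6.857122898101807))
top (np.int32(177), array([218.44067797, 251.63276836])) ((array([221.50734, 237.46585], dtype=float32), array([215.46342, 265.67075], dtype=float32)), (7.216030120849609, 29.84517478942871))
side (np.int32(149), array([290.44295302, 306.40939597])) ((array([274.55515, 301.4235 ], dtype=float32), array([306.21353, 311.31674], dtype=float32)), (34.168182373046875, 5.533780574798584))
```

View pics/crop.png

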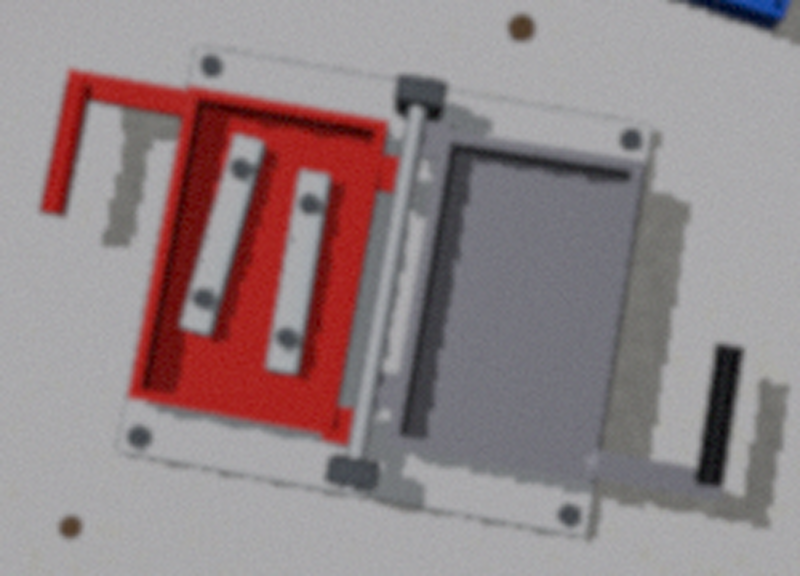

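The crop shows the red handle attached to the red tray with two steel bars in it, and the black handle attached to the grey tray, which is slightly raised. Next I compute the jig frame and both handle points.

```bash
cat >> h.py <<'E'
O=np.array([.50653,.07096]); A=np.arctan2(-.0278,.1695); ux=np.array([np.cos(A),np.sin(A)]); uy=np.array([-ux[1],ux[0]])
def J(p): d=np.array(p)[:2]-O; return np.round([d@ux*1e3,d@uy*1e3,p[2]*1e3],1)
def W(x,y,z): return np.r_[O+x/1e3*ux+y/1e3*uy,z/1e3]
E
python3 - <<'E'
from h import *
print('A',np.degrees(A))
print('red free end',J(onz("top",215.46,265.67,.046)),'pt expected (33,150) px',proj("top",W(33,150,46)),proj("side",W(33,150,46)))
print('red tri',[ (J(p),e) for p,e in[tri((215.46,265.67),(306.2,311.3))]])
for a,b in(((427.6,308.9),(382.3,180.8)),((420.9,350.3),(417.1,188.6)),((424.2,329.8),(399.57,184.66))):
    p,e=tri(a,b);print('black',J(p),e*1e3, np.hypot(J(p)[1],J(p)[2]-46), np.degrees(np.arctan2(J(p)[2]-46,-J(p)[1])))
E
```

```text
A -9.314257257493567
red free end [  4.4 151.2  46. ] pt expected (33,150) px [220.32479276 246.00043956] [286.56123916 305.37272906]
red tri [(array([  4. , 150.9,  47.3]), np.float64(0.000548327752142545))]
black [  -4.8 -149.    63.4] 0.8705494327251075 150.01253280976226 6.660747827273066
black [ -62.9 -148.8   63.1] 3.8599502117910496 149.77933769382213 6.555636041654009
black [ -34.1 -148.8   63.4] 2.0350183357592795 149.8138845367812 6.669619842312334
```

Request:
{"api": "jog_arm", "payload": {
  "rows": [
    [[0,0,0,-0.1008],[0,0,0,-0.1008],[0.0206,0.038,0,0],[0.0206,0.038,0,0],[0.0206,0.038,0,0],[0.0206,0.038,0,0],[0.0206,0.038,0,0],[0.0206,0.038,0,0],[0.0206,0.038,0,0],[0.0206,0.038,0,0],[0.0206,0.038,0,0],[0.0206,0.038,0,0],[0.0206,0.038,0,0],[0.0206,0.038,0,0],[0.0206,0.038,0,0],[0.0206,0.038,0,0],[0.0206,0.038,0,0],[0.0206,0.038,0,0],[0,0,0,0],[0,0,0,0]]
  ],
  "claw": 0.45
}}

```text
time_s: 2.6
tcp_pos: [0.4491, -0.0692, 0.2918]
ee_rot: [[0.987, -0.162, -0.001], [-0.162, -0.987, 0.0], [-0.001, 0.0, -1.0]]
wrist_force: [0.0, 0.1, 0.6]
gripper_width: 0.447
gripper_force: 0.0
```

```bash
cat >> h.py <<'E'
def st():
    s=sense(); R=s['ee_rot']; p=s['tcp_pos']
    print('t %.2f'%s['time_s'],'grasp J',J(p+R[:,2]*.051),'yaw off deg %.2f'%np.degrees(np.arctan2(R[1,0],R[0,0])-A),'tilt',np.round(R[:2,2],4),'F',np.round(s['wrist_force'],1),'w %.3f gf %.1f'%(s['gripper_width'],s['gripper_force']),'q',np.round(s['joints'],0))
E
python3 -c "
from h import *
st()"
```

```text
t 2.60 grasp J [ -34.1 -147.6  240.8] yaw off deg -0.02 tilt [-0.001   0.0001] F [0.  0.1 0.6] w 0.447 gf 0.0 q [ 12.   5. -22.  -0. -63.  69.]
```

Request:
{"api": "jog_arm", "payload": {
  "rows": [
    [[0.001,0.0014,0.02,0],[0,0,0.025,0],[0,0,0.025,0],[0,0,0.025,0],[0,0,0.025,0],[0,0,0.025,0],[0,0,0.02,0],[0,0,0.0124,0],[0,0,0,0],[0,0,0,0]]
  ]
}}

```text
time_s: 3.85
tcp_pos: [0.4508, -0.0703, 0.1155]
ee_rot: [[0.987, -0.161, 0.001], [-0.161, -0.987, 0.0], [0.001, -0.0, -1.0]]
wrist_force: [0.4, 0.5, 0.3]
gripper_width: 0.45
gripper_force: 0.0
```

Request:
{"api": "jog_arm", "payload": {
  "rows": [
    [[0,0,0,0],[0,0,0,0],[0,0,0,0],[0,0,0,0],[0,0,0,0],[0,0,0,0]]
  ],
  "claw": 0
}}

```text
time_s: 4.6
tcp_pos: [0.4506, -0.0698, 0.115]
ee_rot: [[0.987, -0.162, 0.001], [-0.162, -0.987, 0.001], [0.001, -0.002, -1.0]]
wrist_force: [-1.0, 5.9, 1.1]
gripper_width: 0.119
gripper_force: 30.0
```

Run:
```python
from h import *
st()
cv2.imwrite('pics/side1.png',capture("side")[130:370,230:470,::-1])
p=J(sense()['tcp_pos']-[0,0,.051]);
t0=np.arctan2(p[2]-46,-p[1]);print('theta0',np.degrees(t0))
```

```text
t 4.60 grasp J [ -32.4 -147.9   64. ] yaw off deg 0.01 tilt [0.0012 0.0014] F [-1.   5.9  1.1] w 0.119 gf 30.0 q [ 12.  19. -36.  -0. -35.  69.]
theta0 6.9389917443942695
```

View pics/side1.png

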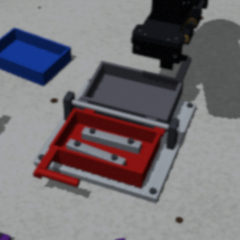

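Run:
```python
from h import *
t=np.radians(np.r_[np.linspace(6.9,180,41)]); y=-150*np.cos(t); z=150*np.sin(t)
yr,zr=np.round(y,1),np.round(z,1)
print([[0,round(-a/1e3,4),round(-b/1e3,4),0] for a,b in zip(np.diff(yr),np.diff(zr))])
```

```text
[[0, np.float64(-0.0018), np.float64(-0.0112), 0], [0, np.float64(-0.0026), np.float64(-0.011), 0], [0, np.float64(-0.0034), np.float64(-0.0108), 0], [0, np.float64(-0.0043), np.float64(-0.0105), 0], [0, np.float64(-0.005), np.float64(-0.0102), 0], [0, np.float64(-0.0058), np.float64(-0.0097), 0], [0, np.float64(-0.0065), np.float64(-0.0093), 0], [0, np.float64(-0.0072), np.float64(-0.0087), 0], [0, np.float64(-0.0078), np.float64(-0.0082), 0], [0, np.float64(-0.0084), np.float64(-0.0076), 0], [0, np.float64(-0.009), np.float64(-0.0069), 0], [0, np.float64(-0.0095), np.float64(-0.0062), 0], [0, np.float64(-0.0099), np.float64(-0.0055), 0], [0, np.float64(-0.0103), np.float64(-0.0048), 0], [0, np.float64(-0.0106), np.float64(-0.0039), 0], [0, np.float64(-0.0109), np.float64(-0.0031), 0], [0, np.float64(-0.0111), np.float64(-0.0023), 0], [0, np.float64(-0.0112), np.float64(-0.0015), 0], [0, np.float64(-0.0113), np.float64(-0.0006), 0], [0, np.float64(-0.0113), np.float64(0.0003), 0], [0, np.float64(-0.0113), np.float64(0.0011), 0], [0, np.float64(-0.0112), np.float64(0.0019), 0], [0, n
[... 171 characters left out ...]
loat64(0.0051), 0], [0, np.float64(-0.0096), np.float64(0.006), 0], [0, np.float64(-0.0092), np.float64(0.0066), 0], [0, np.float64(-0.0086), np.float64(0.0073), 0], [0, np.float64(-0.0081), np.float64(0.008), 0], [0, np.float64(-0.0075), np.float64(0.0085), 0], [0, np.float64(-0.0067), np.float64(0.0091), 0], [0, np.float64(-0.0061), np.float64(0.0095), 0], [0, np.float64(-0.0054), np.float64(0.01), 0], [0, np.float64(-0.0045), np.float64(0.0104), 0], [0, np.float64(-0.0038), np.float64(0.0107), 0], [0, np.float64(-0.003), np.float64(0.0109), 0], [0, np.float64(-0.0021), np.float64(0.0111), 0], [0, np.float64(-0.0013), np.float64(0.0113), 0], [0, np.float64(-0.0004), np.float64(0.0113), 0]]
```

Request:
{"api": "jog_arm", "payload": {
  "rows": [
    [[0,-0.0018,-0.0112,0],[0,-0.0026,-0.011,0],[0,-0.0034,-0.0108,0],[0,-0.0043,-0.0105,0],[0,-0.005,-0.0102,0],[0,-0.0058,-0.0097,0],[0,-0.0065,-0.0093,0],[0,-0.0072,-0.0087,0],[0,-0.0078,-0.0082,0],[0,-0.0084,-0.0076,0],[0,0,0,0]]
  ]
}}

```text
time_s: 6.02
tcp_pos: [0.4589, -0.0187, 0.2138]
ee_rot: [[0.987, -0.16, 0.001], [-0.16, -0.987, -0.001], [0.001, 0.001, -1.0]]
wrist_force: [-0.3, -2.6, 6.4]
gripper_width: 0.125
gripper_force: 30.0
```

```bash
python3 -c "
from h import *
st()"
```

```text
t 6.03 grasp J [-32.4 -96.2 162.8] yaw off deg 0.09 tilt [ 0.0009 -0.0011] F [-0.3 -2.6  6.4] w 0.125 gf 30.0 q [ 18.  10. -29.   0. -51.  63.]
```

Request:
{"api": "jog_arm", "payload": {
  "rows": [
    [[0,-0.009,-0.0069,0],[0,-0.0095,-0.0062,0],[0,-0.0099,-0.0055,0],[0,-0.0103,-0.0048,0],[0,-0.0106,-0.0039,0],[0,-0.0109,-0.0031,0],[0,-0.0111,-0.0023,0],[0,-0.0112,-0.0015,0],[0,-0.0113,-0.0006,0],[0,-0.0113,0.0003,0],[0,-0.0113,0.0011,0],[0,-0.0112,0.0019,0],[0,-0.0109,0.0028,0],[0,-0.0108,0.0036,0],[0,-0.0104,0.0045,0]]
  ]
}}

```text
time_s: 7.9
tcp_pos: [0.4849, 0.139, 0.2332]
ee_rot: [[0.987, -0.161, 0.001], [-0.161, -0.987, -0.001], [0.001, 0.001, -1.0]]
wrist_force: [2.6, -4.3, 2.4]
gripper_width: 0.129
gripper_force: 30.0
```

```bash
python3 -c "
from h import *
st()"
```

```text
t 7.90 grasp J [-32.3  63.6 182.2] yaw off deg 0.02 tilt [ 0.0009 -0.0008] F [ 2.6 -4.3  2.4] w 0.129 gf 30.0 q [ 34.  13. -21.   0. -55.  46.]
```

Request:
{"api": "jog_arm", "payload": {
  "rows": [
    [[0,-0.0101,0.0051,0],[0,-0.0096,0.006,0],[0,-0.0092,0.0066,0],[0,-0.0086,0.0073,0],[0,-0.0081,0.008,0],[0,-0.0075,0.0085,0],[0,-0.0067,0.0091,0],[0,-0.0061,0.0095,0],[0,-0.0054,0.01,0],[0,-0.0045,0.0104,0],[0,-0.0038,0.0107,0],[0,-0.003,0.0109,0],[0,-0.0021,0.0111,0],[0,-0.0013,0.0113,0]]
  ]
}}

```text
time_s: 9.65
tcp_pos: [0.4989, 0.2245, 0.1078]
ee_rot: [[0.987, -0.161, 0.001], [-0.161, -0.987, 0.001], [0.001, -0.001, -1.0]]
wrist_force: [3.9, -2.1, 4.4]
gripper_width: 0.122
gripper_force: 29.5
```

```bash
python3 -c "
from h import *
st()"
```

```text
t 9.65 grasp J [-32.4 150.3  56.8] yaw off deg 0.02 tilt [0.0012 0.0011] F [ 3.9 -2.1  4.4] w 0.122 gf 29.5 q [ 41.  26. -23.  -0. -40.  40.]
```

Request:
{"api": "jog_arm", "payload": {
  "rows": [
    [[0,0,0.0055,0],[0,0,0.005,0],[0,0,0,0],[0,0,0,0]]
  ]
}}

```text
time_s: 10.15
tcp_pos: [0.4989, 0.225, 0.0973]
ee_rot: [[0.987, -0.161, 0.002], [-0.161, -0.987, 0.002], [0.001, -0.003, -1.0]]
wrist_force: [5.4, 2.0, -4.2]
gripper_width: 0.121
gripper_force: 29.9
```

Request:
{"api": "jog_arm", "payload": {
  "rows": [
    [[0,0,0.001,0],[0,0,0.001,0],[0,0,0,0]]
  ]
}}

```text
time_s: 10.52
tcp_pos: [0.499, 0.225, 0.0961]
ee_rot: [[0.987, -0.161, 0.002], [-0.161, -0.987, 0.002], [0.002, -0.003, -1.0]]
wrist_force: [2.6, 5.0, 3.5]
gripper_width: 0.119
gripper_force: 29.6
```

```bash
python3 -c "
from h import *
st()"
```

```text
t 10.53 grasp J [-32.3 150.9  45.1] yaw off deg 0.05 tilt [0.0022 0.0023] F [2.6 5.  3.5] w 0.119 gf 29.6 q [ 41.  27. -24.  -0. -38.  40.]
```

Request:
{"api": "jog_arm", "payload": {
  "rows": [
    [[0,0,0.001,0],[0,0,0.001,0],[0,0,0,0]]
  ]
}}

```text
time_s: 10.9
tcp_pos: [0.499, 0.225, 0.0942]
ee_rot: [[0.987, -0.161, 0.002], [-0.161, -0.987, 0.002], [0.002, -0.003, -1.0]]
wrist_force: [2.6, 4.8, 3.7]
gripper_width: 0.119
gripper_force: 29.6
```

Request:
{"api": "jog_arm", "payload": {
  "rows": [
    [[0,0,0.001,0],[0,0,0,0]]
  ]
}}

```text
time_s: 11.15
tcp_pos: [0.499, 0.225, 0.0932]
ee_rot: [[0.987, -0.161, 0.002], [-0.161, -0.987, 0.002], [0.002, -0.003, -1.0]]
wrist_force: [2.9, 4.7, 2.6]
gripper_width: 0.114
gripper_force: 29.6
```

Run:
```python
from h import *
st()
cv2.imwrite('pics/side2.png',cv2.resize(capture("side")[150:370,230:450,::-1],None,fx=2.5,fy=2.5))
```

```text
t 11.15 grasp J [-32.2 151.   42.2] yaw off deg 0.05 tilt [0.0023 0.0024] F [2.9 4.7 2.6] w 0.114 gf 29.6 q [ 41.  28. -24.  -0. -38.  40.]
```

View pics/side2.png

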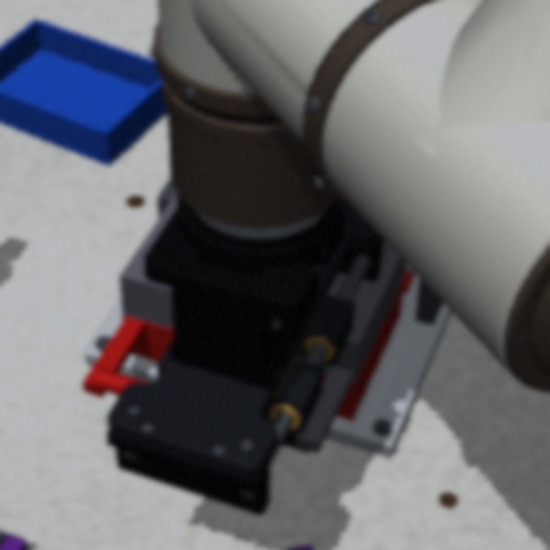

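The side view shows the grey tray over the red one, with the gripper hiding most of it. The force has not risen yet, so I press a little further.

Request:
{"api": "jog_arm", "payload": {
  "rows": [
    [[0,0,0.001,0],[0,0,0.001,0],[0,0,0,0]]
  ]
}}

```text
time_s: 11.58
tcp_pos: [0.499, 0.2251, 0.0912]
ee_rot: [[0.987, -0.161, 0.002], [-0.161, -0.987, 0.002], [0.002, -0.003, -1.0]]
wrist_force: [2.2, 5.0, 3.6]
gripper_width: 0.114
gripper_force: 29.6
```

Run:
```python
from h import *
st()
cv2.imwrite('pics/top2.png',cv2.resize(capture("top")[190:390,190:450,::-1],None,fx=3,fy=3,interpolation=cv2.INTER_CUBIC))
```

```text
t 11.57 grasp J [-32.3 151.   40.2] yaw off deg 0.05 tilt [0.0023 0.0024] F [2.2 5.  3.6] w 0.114 gf 29.6 q [ 41.  28. -24.  -0. -38.  40.]
```

View pics/top2.png

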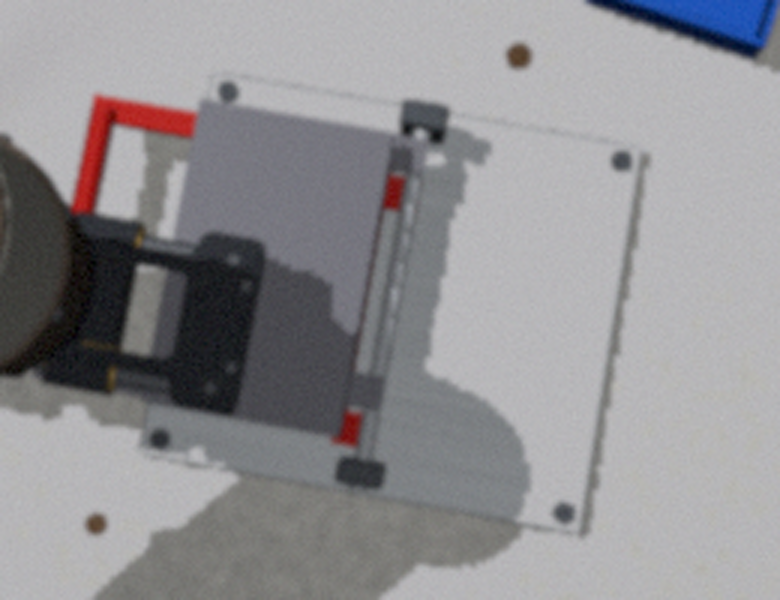

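The top view shows the grey tray lying over the red one with its edges lined up. I release, lift clear and check the closing gap.

Request:
{"api": "jog_arm", "payload": {
  "rows": [
    [[0,0,0,0],[0,0,0,0],[0,0,0,0],[0,0,-0.01,0],[0,0,-0.02,0],[0,0,-0.03,0],[0,0,-0.04,0],[0,0,-0.04,0],[0,0,-0.04,0],[0,0,-0.02,0]]
  ],
  "claw": 0.4
}}

```text
time_s: 12.88
tcp_pos: [0.4986, 0.2238, 0.294]
ee_rot: [[0.987, -0.161, 0.003], [-0.161, -0.987, 0.002], [0.003, -0.003, -1.0]]
wrist_force: [-0.4, -0.8, -1.6]
gripper_width: 0.395
gripper_force: 0.0
```

Run:
```python
from h import *
st()
s=capture("side");t=capture("top"); np.savez('c3.npz',s=s,t=t)
a=s[200:350,240:440,::-1]
cv2.imwrite('pics/side3.png',cv2.resize(a,None,fx=4,fy=4,interpolation=cv2.INTER_CUBIC))
```

```text
t 12.88 grasp J [-32.4 149.7 243. ] yaw off deg 0.02 tilt [0.0033 0.0024] F [-0.4 -0.8 -1.6] w 0.395 gf 0.0 q [ 41.  14. -11.   0. -65.  40.]
```

View pics/side3.png

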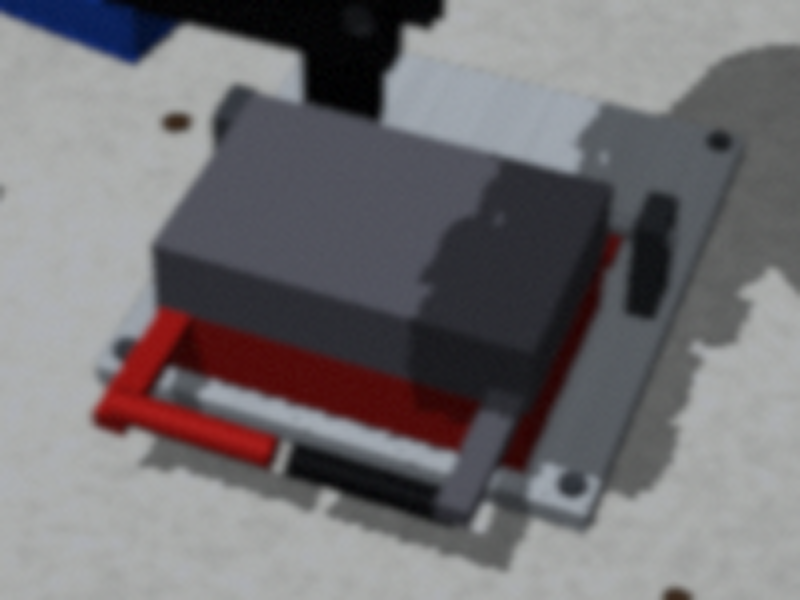

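The trays are shut: the red and black bars lie end to end on one line, red from (105,410) to (270,455) and black from (290,462) to (440,505). Now the red handle.

Request:
{"api": "jog_arm", "payload": {
  "rows": [
    [[0.0325,-0.0005,0,0],[0.033,0,0,0],[0,0,0.03,0],[0,0,0.03,0],[0,0,0.03,0],[0,0,0.03,0],[0,0,0.03,0],[0,0,0.03,0],[0,0,0.02,0],[0,0,0,0],[0,0,0,0]]
  ]
}}

```text
time_s: 14.35
tcp_pos: [0.5633, 0.2138, 0.0909]
ee_rot: [[0.987, -0.161, 0.0], [-0.161, -0.987, -0.0], [0.0, 0.0, -1.0]]
wrist_force: [-0.6, -0.7, -0.0]
gripper_width: 0.401
gripper_force: 0.0
```

Request:
{"api": "jog_arm", "payload": {
  "rows": [
    [[0,0,0,0],[0,0,0,0],[0,0,0,0],[0,0,0,0],[0,0,0,0],[0,0,0,0]]
  ],
  "claw": 0
}}

```text
time_s: 15.1
tcp_pos: [0.5635, 0.2145, 0.0912]
ee_rot: [[0.987, -0.161, 0.001], [-0.161, -0.987, 0.001], [0.001, -0.001, -1.0]]
wrist_force: [-1.8, 3.5, 3.2]
gripper_width: 0.119
gripper_force: 29.6
```

Run:
```python
from h import *
st()
t=np.radians(np.linspace(0,180,41)); y=150*np.cos(t); z=150*np.sin(t)
yr,zr=np.round(y,1),np.round(z,1)
print([[0,float(round(-a/1e3,4)),float(round(-b/1e3,4)),0] for a,b in zip(np.diff(yr),np.diff(zr))])
```

```text
t 15.10 grasp J [ 33.  151.   40.2] yaw off deg 0.05 tilt [0.0013 0.0011] F [-1.8  3.5  3.2] w 0.119 gf 29.6 q [ 36.  32. -16.  -0. -42.  45.]
[[0, 0.0005, -0.0118, 0], [0, 0.0013, -0.0117, 0], [0, 0.0023, -0.0115, 0], [0, 0.0032, -0.0114, 0], [0, 0.0041, -0.011, 0], [0, 0.0049, -0.0107, 0], [0, 0.0058, -0.0103, 0], [0, 0.0065, -0.0098, 0], [0, 0.0073, -0.0092, 0], [0, 0.008, -0.0087, 0], [0, 0.0087, -0.008, 0], [0, 0.0092, -0.0073, 0], [0, 0.0098, -0.0065, 0], [0, 0.0103, -0.0058, 0], [0, 0.0107, -0.0049, 0], [0, 0.011, -0.0041, 0], [0, 0.0114, -0.0032, 0], [0, 0.0115, -0.0023, 0], [0, 0.0117, -0.0013, 0], [0, 0.0118, -0.0005, 0], [0, 0.0118, 0.0005, 0], [0, 0.0117, 0.0013, 0], [0, 0.0115, 0.0023, 0], [0, 0.0114, 0.0032, 0], [0, 0.011, 0.0041, 0], [0, 0.0107, 0.0049, 0], [0, 0.0103, 0.0058, 0], [0, 0.0098, 0.0065, 0], [0, 0.0092, 0.0073, 0], [0, 0.0087, 0.008, 0], [0, 0.008, 0.0087, 0], [0, 0.0073, 0.0092, 0], [0, 0.0065, 0.0098, 0], [0, 0.0058, 0.0103, 0], [0, 0.0049, 0.0107, 0], [0, 0.0041, 0.011, 0], [0, 0.0032, 0.0114, 0], [0, 0.0023, 0.0115, 0], [0, 0.0013, 0.0117, 0], [0, 0.0005, 0.0118, 0]]
```

Request:
{"api": "jog_arm", "payload": {
  "rows": [
    [[0,0.0005,-0.0118,0],[0,0.0013,-0.0117,0],[0,0.0023,-0.0115,0],[0,0.0032,-0.0114,0],[0,0.0041,-0.011,0],[0,0.0049,-0.0107,0]]
  ]
}}

```text
time_s: 15.85
tcp_pos: [0.5607, 0.1982, 0.1577]
ee_rot: [[0.987, -0.162, 0.0], [-0.162, -0.987, 0.001], [0.0, -0.002, -1.0]]
wrist_force: [2.2, 3.1, -7.6]
gripper_width: 0.114
gripper_force: 30.2
```

Run:
```python
from h import *
st()
cv2.imwrite('pics/side4.png',cv2.resize(capture("side")[150:370,220:460,::-1],None,fx=2.5,fy=2.5))
```

```text
t 15.85 grasp J [ 32.8 134.4 106.7] yaw off deg -0.01 tilt [0.0003 0.0015] F [ 2.2  3.1 -7.6] w 0.114 gf 30.2 q [ 35.  26. -14.  -0. -50.  46.]
```

View pics/side4.png

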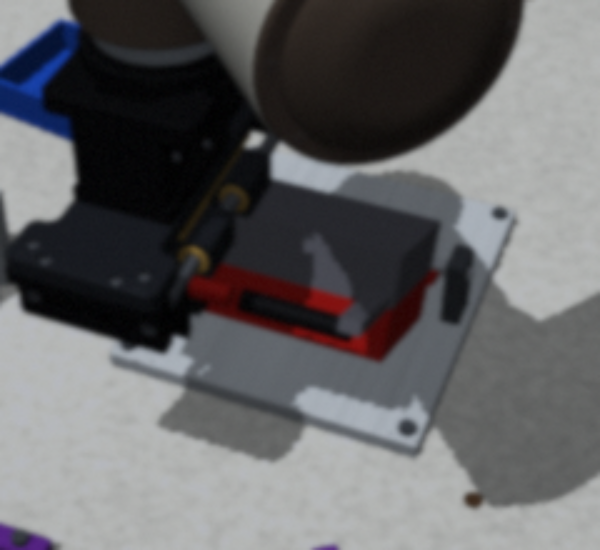

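The side view shows the shut pair rising as one, with the red stub (205,290) and the black bar (295,315) still in line. I continue the arc.

Request:
{"api": "jog_arm", "payload": {
  "rows": [
    [[0,0.0058,-0.0103,0],[0,0.0065,-0.0098,0],[0,0.0073,-0.0092,0],[0,0.008,-0.0087,0],[0,0.0087,-0.008,0],[0,0.0092,-0.0073,0],[0,0.0098,-0.0065,0],[0,0.0103,-0.0058,0]]
  ]
}}

```text
time_s: 16.9
tcp_pos: [0.5488, 0.1314, 0.223]
ee_rot: [[0.987, -0.163, -0.003], [-0.163, -0.987, -0.001], [-0.003, 0.002, -1.0]]
wrist_force: [5.5, -0.7, -13.0]
gripper_width: 0.111
gripper_force: 30.6
```

Run:
```python
from h import *
st()
s=capture("side")[:,:,::-1]; cv2.imwrite('pics/side5.png',s)
for b in blobs(s.max(2)<60,(220,120,420,330),60): 
    e=ends(b[2]); print(b[0],b[1].round(),np.round(e[0]),np.round(e[1],1))
for t in range(50,72,4):
    y,z=150*np.cos(np.radians(t)),46+150*np.sin(np.radians(t)); print(t,[proj("side",W(x,y,z)).round(0) for x in(-3,-62)])
```

```text
t 16.90 grasp J [ 31.8  66.4 172. ] yaw off deg -0.07 tilt [-0.0035 -0.0012] F [  5.5  -0.7 -13. ] w 0.111 gf 30.6 q [ 30.  20. -14.  -0. -57.  51.]
11053 [319. 189.] [[266. 128.]
 [415. 264.]] [202.9 139.5]
90 [221. 251.] [[222. 234.]
 [222. 262.]] [29.  5.]
50 [array([326., 222.]), array([371., 234.])]
54 [array([328., 215.]), array([373., 226.])]
58 [array([331., 207.]), array([375., 218.])]
62 [array([334., 200.]), array([378., 210.])]
66 [array([336., 193.]), array([380., 203.])]
70 [array([339., 186.]), array([383., 196.])]
```

Request:
{"api": "jog_arm", "payload": {
  "rows": [
    [[0,0.0107,-0.0049,0],[0,0.011,-0.0041,0],[0,0.0114,-0.0032,0],[0,0.0115,-0.0023,0],[0,0,0,0]]
  ]
}}

```text
time_s: 17.58
tcp_pos: [0.5415, 0.0873, 0.2382]
ee_rot: [[0.987, -0.163, -0.004], [-0.163, -0.987, -0.002], [-0.003, 0.003, -1.0]]
wrist_force: [2.5, -4.1, -17.8]
gripper_width: 0.116
gripper_force: 30.8
```

Run:
```python
from h import *
st()
s=capture("side")[:,:,::-1]; cv2.imwrite('pics/side6.png',cv2.resize(s[100:340,200:440],None,fx=2.4,fy=2.4))
```

```text
t 17.57 grasp J [ 31.7  21.7 187.2] yaw off deg -0.05 tilt [-0.0035 -0.002 ] F [  2.5  -4.1 -17.8] w 0.116 gf 30.8 q [ 26.  17. -15.   0. -58.  55.]
```

View pics/side6.png

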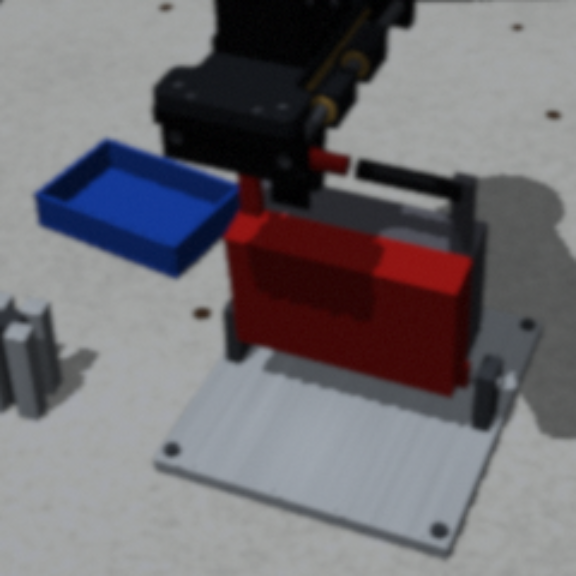

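The pair is nearly vertical and shut, with the red tray facing the camera. I continue over the top, lowering slightly more to relieve the radial pull.

Request:
{"api": "jog_arm", "payload": {
  "rows": [
    [[0,0.0117,-0.0003,0],[0,0.0118,0.0005,0],[0,0.0118,0.001,0],[0,0.0117,0.0018,0],[0,0.0115,0.0023,0],[0,0.0114,0.0032,0],[0,0.011,0.0041,0],[0,0.0107,0.0049,0],[0,0.0103,0.0058,0],[0,0.0098,0.0065,0]]
  ]
}}

```text
time_s: 18.88
tcp_pos: [0.5244, -0.0198, 0.211]
ee_rot: [[0.987, -0.16, 0.002], [-0.16, -0.987, 0.003], [0.001, -0.003, -1.0]]
wrist_force: [-4.8, 9.6, -3.8]
gripper_width: 0.113
gripper_force: 30.1
```

```bash
python3 -c "
from h import *
st()"
```

```text
t 18.88 grasp J [ 32.4 -86.5 160. ] yaw off deg 0.10 tilt [0.0015 0.0028] F [-4.8  9.6 -3.8] w 0.113 gf 30.1 q [ 15.  17. -20.  -0. -53.  65.]
```

Request:
{"api": "jog_arm", "payload": {
  "rows": [
    [[0,0.0092,0.0073,0],[0,0.0087,0.008,0],[0,0.008,0.0087,0],[0,0.0073,0.0092,0],[0,0.0065,0.0098,0],[0,0.0058,0.0103,0],[0,0.0049,0.0107,0],[0,0.0041,0.011,0],[0,0,0,0]]
  ]
}}

```text
time_s: 20.0
tcp_pos: [0.5159, -0.0737, 0.1355]
ee_rot: [[0.987, -0.16, 0.0], [-0.16, -0.987, 0.001], [-0.0, -0.001, -1.0]]
wrist_force: [-4.0, 9.8, -6.4]
gripper_width: 0.109
gripper_force: 30.3
```

Run:
```python
from h import *
st()
cv2.imwrite('pics/side7.png',capture("side")[:,:,::-1])
cv2.imwrite('pics/top7.png',capture("top")[:,:,::-1])
```

```text
t 20.00 grasp J [  32.7 -141.1   84.5] yaw off deg 0.10 tilt [0.0001 0.0014] F [-4.   9.8 -6.4] w 0.109 gf 30.3 q [ 10.  22. -26.  -0. -42.  71.]
```

Request:
{"api": "jog_arm", "payload": {
  "rows": [
    [[0,0.0025,0.0114,0],[0,0.0018,0.0115,0],[0,0.0008,0.0117,0],[0,0,0.008,0],[0,0,0,0],[0,0,0,0]]
  ]
}}

```text
time_s: 20.85
tcp_pos: [0.5148, -0.0811, 0.0936]
ee_rot: [[0.987, -0.16, -0.002], [-0.16, -0.987, -0.002], [-0.001, 0.002, -1.0]]
wrist_force: [-4.6, -3.5, -3.3]
gripper_width: 0.107
gripper_force: 30.1
```

Run:
```python
from h import *
st()
t=capture("top");cv2.imwrite('pics/top8.png',cv2.resize(t[190:390,200:460,::-1],None,fx=3,fy=3,interpolation=cv2.INTER_CUBIC))
s=capture("side");cv2.imwrite('pics/side8.png',cv2.resize(s[150:350,230:460,::-1],None,fx=3,fy=3,interpolation=cv2.INTER_CUBIC))
```

```text
t 20.85 grasp J [  32.7 -148.8   42.6] yaw off deg 0.12 tilt [-0.0017 -0.0019] F [-4.6 -3.5 -3.3] w 0.107 gf 30.1 q [  9.  26. -28.   0. -37.  72.]
```

View pics/side8.png

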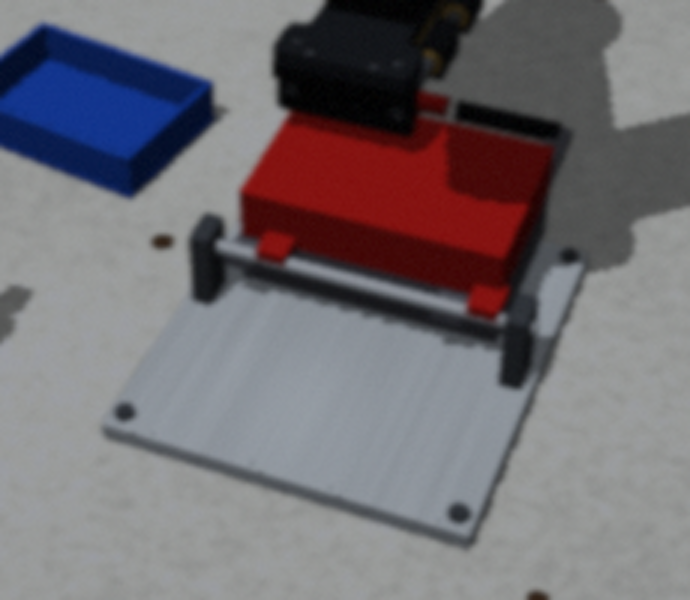

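The side view shows the red tray upside down on top, shut, with the black bar from (458,110) to (560,130) in the crop. I measure its height before pressing on.

```bash
cat >> h.py <<'E'
def chk(s):
    s=s[:,:,::-1] if s.dtype==np.uint8 else s
    b=max(blobs((s.max(2)<65),(378,170,430,215)),key=lambda b:b[0]); e=ends(b[2]);print(b[0],b[1],e)
    print({z:[proj("side",W(x,-np.sqrt(150**2-(z-46)**2),z)).round(1).tolist() for x in(-3,-32.5,-62)] for z in(46,50,54,58,62,66)})
E
python3 - <<'E'
from h import *
chk(capture("side"))
E
```

```text
441 [403.16326531 194.33333333] ((array([378.55884, 193.76471], dtype=float32), array([418.08826, 203.64706], dtype=float32)), (41.74597930908203, 26.46624183654785))
{46: [[380.6, 188.6], [397.4, 192.5], [414.5, 196.4]], 50: [[380.7, 186.7], [397.6, 190.5], [414.8, 194.4]], 54: [[380.8, 184.9], [397.7, 188.7], [415.0, 192.6]], 58: [[380.9, 183.0], [397.9, 186.8], [415.2, 190.7]], 62: [[381.0, 181.2], [398.0, 185.0], [415.4, 188.8]], 66: [[381.1, 179.4], [398.1, 183.2], [415.5, 187.0]]}
```

Request:
{"api": "jog_arm", "payload": {
  "rows": [
    [[0,0,0.003,0],[0,0,0.002,0],[0,0,0,0],[0,0,0,0]]
  ]
}}

```text
time_s: 21.5
tcp_pos: [0.5148, -0.0812, 0.0893]
ee_rot: [[0.987, -0.159, -0.002], [-0.159, -0.987, -0.002], [-0.001, 0.002, -1.0]]
wrist_force: [-6.0, -4.0, 1.5]
gripper_width: 0.109
gripper_force: 30.1
```

Request:
{"api": "jog_arm", "payload": {
  "rows": [
    [[0,0,0.0015,0],[0,0,0.0015,0],[0,0,0,0],[0,0,0,0]]
  ]
}}

```text
time_s: 22.0
tcp_pos: [0.5148, -0.0812, 0.0864]
ee_rot: [[0.987, -0.16, -0.002], [-0.16, -0.987, -0.002], [-0.001, 0.002, -1.0]]
wrist_force: [-5.2, -4.2, 1.2]
gripper_width: 0.109
gripper_force: 30.1
```

Run:
```python
from h import *
st()
s=capture("side")[:,:,::-1]; cv2.imwrite('pics/side9.png',s)
for x in(388,394,400,406,412): print(x,s[178:206,x].max(1).tolist())
```

```text
t 22.00 grasp J [  32.7 -149.    35.4] yaw off deg 0.14 tilt [-0.0016 -0.0022] F [-5.2 -4.2  1.2] w 0.109 gf 30.1 q [  9.  26. -28.   0. -36.  72.]
388 [84, 84, 85, 85, 85, 84, 82, 83, 81, 64, 38, 13, 8, 5, 4, 13, 39, 60, 68, 71, 72, 71, 71, 71, 71, 73, 71, 72]
394 [83, 85, 84, 84, 86, 84, 85, 83, 84, 81, 70, 44, 18, 6, 4, 7, 12, 30, 52, 66, 70, 71, 71, 71, 71, 71, 72, 70]
400 [82, 83, 83, 84, 84, 83, 83, 81, 82, 83, 81, 72, 51, 25, 10, 6, 7, 5, 21, 46, 62, 70, 71, 70, 72, 70, 72, 71]
406 [82, 81, 82, 83, 86, 84, 86, 84, 85, 83, 83, 83, 78, 61, 36, 15, 6, 4, 5, 13, 38, 60, 68, 71, 71, 72, 71, 71]
412 [84, 83, 84, 84, 83, 84, 84, 87, 87, 87, 84, 84, 83, 81, 69, 44, 21, 6, 7, 3, 16, 37, 57, 66, 69, 65, 62, 58]
```

Request:
{"api": "jog_arm", "payload": {
  "rows": [
    [[0,0,0.0015,0],[0,0,0.001,0],[0,0,0,0],[0,0,0,0]]
  ]
}}

```text
time_s: 22.55
tcp_pos: [0.5149, -0.0812, 0.0852]
ee_rot: [[0.987, -0.159, -0.001], [-0.159, -0.987, -0.003], [-0.001, 0.003, -1.0]]
wrist_force: [-9.6, -3.4, 12.2]
gripper_width: 0.107
gripper_force: 30.6
```

Request:
{"api": "jog_arm", "payload": {
  "rows": [
    [[0,0,0,0],[0,0,0,0],[0,0,0,0],[0,0,-0.01,0],[0,0,-0.02,0],[0,0,-0.03,0],[0,0,-0.04,0],[0,0,-0.04,0],[0,0,-0.04,0],[0,0.04,-0.02,0],[0,0.04,0,0],[0,0.04,0,0],[0,0,0,0]]
  ],
  "claw": 0.4
}}

```text
time_s: 24.18
tcp_pos: [0.4952, -0.2004, 0.2816]
ee_rot: [[0.986, -0.165, 0.0], [-0.165, -0.986, -0.0], [0.001, 0.0, -1.0]]
wrist_force: [-0.8, 0.2, -0.3]
gripper_width: 0.398
gripper_force: 0.0
```

Run:
```python
from h import *
st()
s=capture("side")[:,:,::-1]; t=capture("top")[:,:,::-1]
d=(s.max(2)<42)
for x in(388,394,400,406,412):
    r=np.where(d[178:206,x])[0]+178; p=[proj("side",W(a,-150,46)) for a in(-3,-62)]
    print(x,r.mean() if len(r) else None,'pred',np.interp(x,[p[0][0],p[1][0]],[p[0][1],p[1][1]]))
a=cv2.resize(s[150:330,270:470],(400,360)); b=cv2.resize(t[200:380,250:450],(400,360))
cv2.imwrite('pics/fin.png',np.hstack([a,b]))
```

```text
t 24.18 grasp J [  32.7 -269.6  230.6] yaw off deg -0.17 tilt [ 0.0005 -0.0005] F [-0.8  0.2 -0.3] w 0.398 gf 0.0 q [ -5.  14. -13.   0. -63.  85.]
388 191.0 pred 190.31833922045035
394 192.5 pred 191.68333647171636
400 194.0 pred 193.0483337229824
406 195.0 pred 194.4133309742484
412 196.5 pred 195.7783282255144
```

View pics/fin.png

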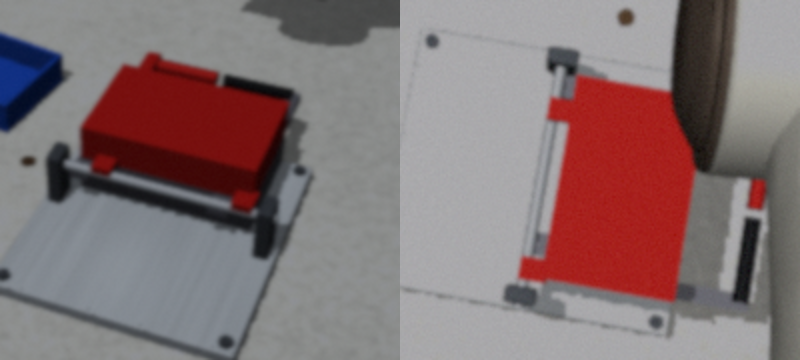

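The final views show the red tray upside down over the grey one, with the red and black bars in line at side-view crop (185,72) and (258,87). They sit at level height, and the force rose to 12 N at the stop, so I hand in.

```bash
python3 -c "
from station import *
print(finish_job())"
```

```text
the job is handed in; nothing more can be done
None
```

The job is handed in at about 24 s: the shut pair is turned over and measures level on the grey side, red tray upside down on top as the cover; the bars are hidden inside, so I could not see them directly.

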